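# Press a splined gear home on the drive spindle

## Robot

A 6-joint arm with a two-finger parallel gripper is mounted at the origin on a cart in front of the work surface, level with it; the furniture and walls round the work are solid. World frame = base frame: x ahead of the robot, y to its left, z up, the work surface at z = 0. Lengths are in mm, angles in rad, forces in N, time in s.
With the tool pointing down it reaches from about 275 to 750 mm from the base axis. Payload 10.2 kg.
Tool frame: the origin (TCP) lies between the finger pads; the fingertips stand 17 mm ahead of it and the grasp point (between the pads) lies 2 mm behind it; z points along the fingers, y is the line along which they close (so a half turn about z gives the same grasp; the last joint's range is limited). The gripper opens to 85 mm and grips with 20 to 120 N. Pads are 22 mm wide; open, the fingers measure 114 mm over their backs; the gripper's body (76 mm by 85 mm) begins 54 mm behind the grasp point. The pads swing forward as they close: fully open they stand 13 mm farther back than shut.
Start: joints at [0.878, 0.313, 1.498, -0, 1.331, -0.223], TCP at [237.685, 468.121, 248.294] pointing down, gripper open.
Joint ranges: [-2.94, 2.94], [-0.97, 2.17], [0.19, 2.56], [-1.23, 4.37], [0.02, 3.11], [-2.88, 2.88]. Speed limits (rad/s): [2.39, 2.39, 3.01, 3.14, 3.14, 3.14].

## Interface

Orientations are given as a unit quaternion [w, x, y, z].
In Python, from rig import * gives the robot as it stands.
- The arm moves only by the tool step_arm, never from a script. Its argument "commands" is text: rows parted by semicolons, each of 7 numbers parted by spaces: the opening, from 0 (shut) to 1 (fully open), then the shift along the tool's x, y, z in cm, then the turn, a rotation vector about the tool's x, y, z in rad. In form: hand x y z rx ry rz; .... A call has 1 to 20 rows; each row is the pose to reach, as a shift and turn from the pose commanded when the call began, along the tool's axes at that moment; what a row does not reach only later rows make up. A row lasts 1/12 s, in which the tool goes at most 41.7 mm and 7.16 degrees, less where a joint would pass 70% of its speed; a pose out of reach is approached as far as the arm can. A call with a gripper value outside its range is refused whole. The fingers move at their own pace and stop on an object; "newtons" is the grip in N (left out, the last holds). Time passes only in rows, so rows that repeat a pose let the fingers close. It gives the time, the measured TCP pose, the force, the opening and the grip force at its end, in the units of the state.
- sense(): the state, without advancing time (a new reading comes with each control period).
- capture(name): name is "scene" or "top" or "wrist"; returns the picture (384x512x3 uint8, red, green, blue); there is no depth.
- camera_model(name): a dict with "mtx" (3x3 intrinsics, pixels), "eye" and "rotation" of the camera in the world. Camera axes: x right, y down, z forward; pixel columns grow to the right and rows downward; lengths in mm; the calibration is good to about 2 mm. A picture is of the moment at which its call begins: read the wrist's pose just before it. camera_model takes no time and is no camera call; for the wrist camera it gives the pose at the moment of the call.
- finish_job(): hands the job in; it is judged then, once.
Trained networks look in the newest picture that a camera, given by its name, has taken for a name from the list of things; names that differ only in an ending like _2 or _b are one class to them, and where a whole thing is asked for, a point or a joint stands for the part that bears it (a point fixed in the world has none). Each returns a list of dicts, best first, with "score" (0 to 1); they miss things now and then, are a little off and sometimes report something else, mostly with a low value. They report only what shows in the picture. A call takes as long as a camera call.
- search_frame(camera, label): "rect" ([centre column, centre row, width, height] in pixels, round what is visible of it).
- trace(camera, label): "mask" (384x512 bool, what is visible of it) and "rect" ([centre column, centre row, width, height] in pixels, round what is visible of it).
- spot_point(camera, label): "xy" ([column, row] in pixels: a listed point, or the origin of a listed thing).
The state is a dict: "time_s": time; "joints": joint angles; "dq": joint speeds; "tau": joint torques, N m; "eef_pos": TCP position; "ee_rot": TCP orientation; "force": force on the tool from outside, world axes, zero at the start; "wrist_torque": the same for the moment, N m; "grip_width": opening from 0.0 (shut) to 1.0 (fully open); "grip_force": force on a finger pad.
Only numpy, scipy, OpenCV 4.12 (cv2) and the standard library are available. Lean on these libraries where they do the work, as an engineer would, in place of code of your own. Each camera call takes 0.05 s, during which the arm holds its last target. There are 200 camera calls.

## Task

Fit the steel gear with the square hub and cross-shaped bore onto the upright splined spindle of the small drive unit: lift it by its hub, turn it until the splines mesh, slide it down and press it fully home against the sprung collar until the collar stops. Finish while still gripping the hub and holding the gear down (the spring would lift it again), so that a retaining clip could be put on. Leave the round-hubbed gear with the plain bore, the tape roll and the glue bottle where they are.

Things in the scene. Friction and masses are not known exactly. Their poses are not given: they have to be found in the camera images.
- spline_gear: Loose steel gear lying flat, 0.3 kg: toothed disc 95 mm across, 14 mm thick, with a square hub 38 x 38 mm, its top 46 mm above the underside. Cross-shaped bore right through: two crossing slots 10 mm wide, 26 mm long, along the gear's x and y axes, which are square to the hub's sides. Origin: centre of the underside, z up. Meshes in any of four quarter turns. The two gears may swap places.
- plain_gear: The wrong gear, to be left alone: the same disc (95 mm, 14 mm thick), but a round hub 40 mm across and a plain round bore of 18 mm; top 46 mm above the underside. Origin: centre of the underside, z up.
- drive: Fixed low drive unit, grey housing 110 x 130 mm (x, y), top 40 mm above the table, a round motor stub 32 mm in diameter sticking out 30 mm from the +x side. Origin: centre of the underside, on the spindle axis; z up.
- spindle: Upright steel spindle of the drive unit, at any angle, stiff to turn (0.3 N m). Origin: on its axis, level with the housing top (40 mm above the table), z up, x and y along its four ribs: a cross 8 mm thick, 24 mm across (1 mm play a side), lead-in at the top, 38 mm above the origin. Above it a round pilot pin, 8 mm diameter, up to 62 mm above the origin, last 6 mm tapered.
- spindle_tip (a point): Top of the pilot pin, 62 mm above the spindle's origin.
- collar_top (a point): Centre of the upper face of the collar, a sprung round thrust plate 46 mm across around the spindle; 16 mm above the housing at rest, 6 mm when pressed to its stop. The gear's underside bears on it.
- collar (a joint): How far the collar is pressed down: 0 at rest, 0.010 m at its stop. The spring pushes up with about 6 N at the start and 14 N at the stop, more than the gear's weight.
- tape_roll: Bystander: small black roll of tape, 58 mm across, 19 mm high, lying loose on the table. Origin: centre of the underside.
- bottle_glue: Bystander: white glue bottle with a pointed cap, 52 mm across, 152 mm high, standing loose behind the drive unit. Origin: centre of the underside.

How it is judged:
By the outcome, as a careful person would: the job done as asked, in the order asked, and still so for the second after the job is handed in, while the arm keeps its last pose, push and grip.
It also fails if it takes over 45 s, if anything falls off the work surface, if the arm or the gripper's body presses on something with over 40 N, if the wrist force passes 120 N, or if a joint passes its speed limit or range.

## Working session

There is one attempt and no reset: what is moved stays moved. The work goes in short steps, Python scripts to look and compute and a tool call to move; the robot and the scene stay as the last step left them, time stands still between calls to the robot, and variables do not carry over. Pictures are saved under pics/ and viewed, at most 10 in all, crops included, and the job is handed in when it is done.

Besides the shell and the picture viewer there is one more tool, called as name(argument=value, ...), one argument or row to a line, values as JSON. step_arm: Moves the arm, as the interface text tells. Its arguments: {"type":"object","properties":{"commands":{"type":"string"},"newtons":{"type":"number"}},"required":["commands"]}

```bash
ls; mkdir -p pics; cat > h.py <<'E'
from rig import *
import numpy as np, cv2
from scipy.spatial.transform import Rotation as R
def ray(cm,uv,z):
    K=np.array(cm["mtx"]);e=np.array(cm["eye"]);Rm=np.array(cm["rotation"])
    d=Rm@np.linalg.solve(K,[uv[0],uv[1],1.]); return e+d*(z-e[2])/d[2]
def proj(cm,p):
    q=np.array(cm["rotation"]).T@(np.array(p,float)-np.array(cm["eye"]));q=np.array(cm["mtx"])@q;return q[:2]/q[2]
def save(n,im): cv2.imwrite(n,cv2.cvtColor(im,cv2.COLOR_RGB2BGR))
E
python3 - <<'E'
from h import *
ims=[]
for c in ("top","scene"):
    im=capture(c); cm=camera_model(c); print(c,np.round(cm["eye"]),np.round(cm["rotation"],3).tolist(),np.round(cm["mtx"],1).tolist())
    ims.append(im)
    for l,z in (("spline_gear",0),("plain_gear",0),("spindle_tip",102),("spindle",40),("tape_roll",0),("bottle_glue",0)):
        for d in spot_point(c,l)[:2]: print(l,round(d["score"],2),np.round(d["xy"]),np.round(ray(cm,d["xy"],z)))
save("pics/a.png",cv2.resize(np.vstack(ims),None,fx=.78,fy=.78,interpolation=3))
save("pics/top.png",cv2.resize(ims[0],(800,600),interpolation=2))
print(sense())
E
```

```text
pics
top [ 497.   51. 1303.] [0.02, -0.705, 0.708, -0.025] [[461.7, 0.0, 254.1], [0.0, 461.7, 191.3], [0.0, 0.0, 1.0]]Traceback (most recent call last):
  File "<stdin>", line 7, in <module>
  File "h.py", line 6, in ray
    d=Rm@np.linalg.solve(K,[uv[0],uv[1],1.]); return e+d*(z-e[2])/d[2]
      ~~^~~~~~~~~~~~~~~~~~~~~~~~~~~~~~~~~~~~
ValueError: matmul: Input operand 1 has a mismatch in its core dimension 0, with gufunc signature (n?,k),(k,m?)->(n?,m?) (size 3 is different from 4)
```

```bash
cat > h.py <<'E'
from rig import *
import numpy as np, cv2
from scipy.spatial.transform import Rotation as R
def rot(q): return R.from_quat(q,scalar_first=True).as_matrix()
def ray(cm,uv,z):
    K=np.array(cm["mtx"]);e=np.array(cm["eye"]);Rm=rot(cm["rotation"])
    d=Rm@np.linalg.solve(K,[uv[0],uv[1],1.]); return e+d*(z-e[2])/d[2]
def proj(cm,p):
    q=rot(cm["rotation"]).T@(np.array(p,float)-np.array(cm["eye"]));q=np.array(cm["mtx"])@q;return q[:2]/q[2]
def save(n,im): cv2.imwrite(n,cv2.cvtColor(im,cv2.COLOR_RGB2BGR))
E
python3 - <<'E'
from h import *
ims=[]
for c in ("top","scene"):
    im=capture(c); cm=camera_model(c); print(c,np.round(cm["eye"]),np.round(rot(cm["rotation"]),2).tolist())
    ims.append(im)
    for l,z in (("spline_gear",0),("plain_gear",0),("spindle_tip",102),("spindle",40),("tape_roll",0),("bottle_glue",0)):
        for d in spot_point(c,l)[:2]: print(l,round(d["score"],2),np.round(d["xy"]),np.round(ray(cm,d["xy"],z)))
save("pics/a.png",cv2.resize(np.vstack(ims),None,fx=.78,fy=.78,interpolation=3))
save("pics/top.png",cv2.resize(ims[0],(800,600),interpolation=2))
print(sense())
E
```

```text
top [ 497.   51. 1303.] [[-0.0, -1.0, 0.06], [-1.0, 0.0, -0.01], [0.01, -0.06, -1.0]]
spline_gear 0.69 [365. 225.] [ 485. -273.    0.]
spline_gear 0.52 [258. 211.] [526.  29.   0.]
plain_gear 0.59 [167. 229.] [475. 285.   0.]
spindle_tip 0.5 [365. 227.] [ 479. -247.  102.]
spindle_tip 0.38 [258. 207.] [532.  31. 102.]
spindle 0.44 [257. 207.] [534.  34.  40.]
tape_roll 0.67 [226. 264.] [377. 119.   0.]
bottle_glue 0.92 [262. 126.] [768.  18.   0.]
scene [ 271. -310.  946.] [[0.74, -0.6, 0.31], [-0.68, -0.65, 0.36], [-0.01, -0.48, -0.88]]
spline_gear 0.56 [305. 324.] [ 453. -268.    0.]
spline_gear 0.49 [248. 219.] [534.  23.   0.]
plain_gear 0.67 [172. 169.] [479. 289.   0.]
spindle_tip 0.48 [245. 204.] [527.  23. 102.]
spindle 0.41 [246. 209.] [539.  34.  40.]
tape_roll 0.75 [180. 232.] [378. 118.   0.]
tape_roll 0.25 [244. 210.] [546.  52.   0.]
bottle_glue 0.58 [312. 168.] [776.  19.   0.]
bottle_glue 0.56 [244. 210.] [543.  51.  -0.]
{'time_s': 0.8, 'joints': array([ 8.77593446e-01,  3.12884838e-01,  1.49769568e+00, -1.51770799e-05,
        1.33099713e+00, -2.23395290e-01]), 'dq': array([ 8.00203318e-04, -5.77654492e-04,  8.36232549e-04,  3.27873729e-04,
        9.34997843e-04, -6.36730424e-05]), 'tau': array([-9.97672191e-05, -4.12160969e+01, -2.59878230e+01, -2.22914437e-04,
        6.45487253e-04,  2.66083714e-05]), 'eef_pos': array([237.69149936, 468.11838057, 248.30356789]), 'ee_rot': array([9.93026902e-06, 2.32747671e-01, 9.72537157e-01, 3.46752802e-06]), 'force': array([-0.46474394,  0.02555364,  0.23901747]), 'wrist_torque': array([0.03713359, 0.06559071, 0.03860972]), 'grip_force': 0.0, 'grip_width': 0.9992990081390843}
```

View pics/a.png

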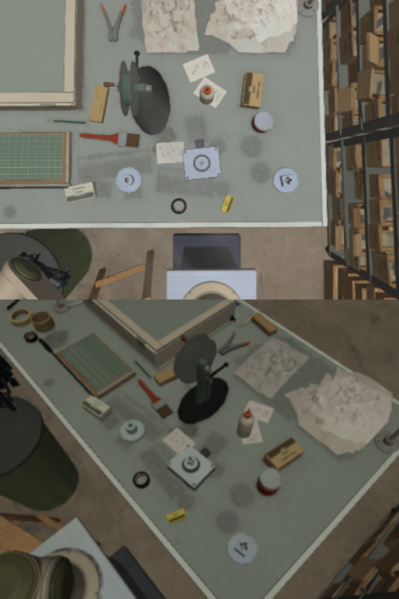

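```bash
cat >> h.py <<'E'
def go(p,yaw=None):
    """shift (cm, tool axes) and turn to reach TCP p, tool down with tool-y along yaw (mod pi)"""
    s=sense(); T=rot(s["ee_rot"]); d=T.T@(np.array(p)-s["eef_pos"])/10
    rv=np.zeros(3)
    if yaw is not None:
        best=None
        for k in range(-2,3):
            y=yaw+k*np.pi; Y=np.array([np.cos(y),np.sin(y),0]);Z=np.array([0,0,-1.]);X=np.cross(Y,Z)
            r=R.from_matrix(T.T@np.c_[X,Y,Z]).as_rotvec()
            if best is None or np.linalg.norm(r)<np.linalg.norm(best): best=r
        rv=best
    print("shift cm",np.round(d,3),"rv",np.round(rv,4),"q6",round(s["joints"][5],3),"t",s["time_s"])
E
python3 - <<'E'
from h import *
t=capture("top");s=capture("scene")
C=lambda im,c,r,w: cv2.resize(im[r-w:r+w,c-w:c+w],(390,290) if 0 else (300,300),interpolation=2)
save("pics/b.png",np.vstack([np.hstack([C(t,365,228,34),C(t,258,208,34)]),np.hstack([C(s,310,318,34),C(s,246,212,34)])]))
go([485,-270,248])
E
```

```text
shift cm [-5.5466e+01 -5.4620e+01  3.2000e-02] rv [0. 0. 0.] q6 -0.223 t 0.9
```

View pics/b.png

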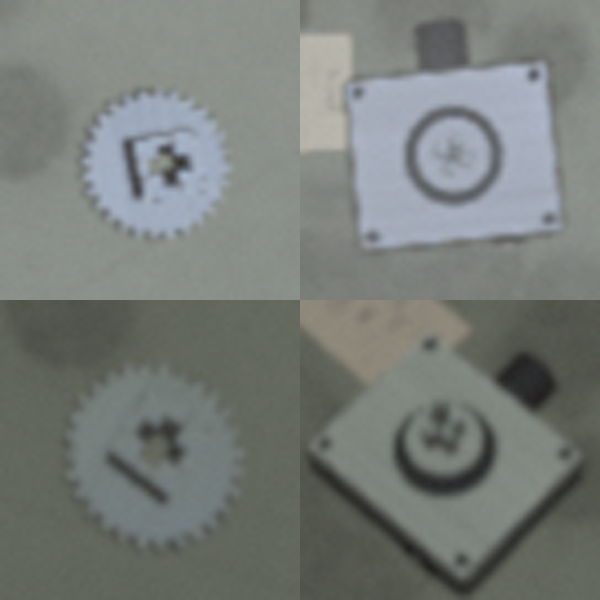

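step_arm(
  commands="1 -55.5 -54.6 0 0 0 0;1 -55.5 -54.6 0 0 0 0;1 -55.5 -54.6 0 0 0 0;1 -55.5 -54.6 0 0 0 0;1 -55.5 -54.6 0 0 0 0;1 -55.5 -54.6 0 0 0 0;1 -55.5 -54.6 0 0 0 0;1 -55.5 -54.6 0 0 0 0;1 -55.5 -54.6 0 0 0 0;1 -55.5 -54.6 0 0 0 0;1 -55.5 -54.6 0 0 0 0;1 -55.5 -54.6 0 0 0 0;1 -55.5 -54.6 0 0 0 0;1 -55.5 -54.6 0 0 0 0;1 -55.5 -54.6 0 0 0 0;1 -55.5 -54.6 0 0 0 0;1 -55.5 -54.6 0 0 0 0;1 -55.5 -54.6 0 0 0 0;1 -55.5 -54.6 0 0 0 0;1 -55.5 -54.6 0 0 0 0",
)

```text
time_s: 2.57
eef_pos: [485.8, -274.5, 247.2]
ee_rot: [-0.0, 0.235, 0.972, -0.0]
force: [0.1, -0.2, -0.5]
grip_width: 0.999
grip_force: 0.0
```

```bash
python3 - <<'E'
from h import *
cm=camera_model("wrist");im=capture("wrist");s=sense();print(s["eef_pos"],s["joints"])
print(cm["eye"],np.round(rot(cm["rotation"]),3).tolist(),np.round(cm["mtx"]).tolist())
for d in trace("wrist","spline_gear")[:1]: print(d["score"],d["rect"])
for d in spot_point("wrist","spline_gear")[:2]: print(d["score"],d["xy"],ray(cm,d["xy"],0))
save("pics/c.png",im)
E
```

```text
[ 485.39066085 -272.03581237  247.36794652] [-7.21357315e-01  3.83588420e-01  1.40149381e+00 -8.69313587e-05
  1.35749822e+00 -1.81966353e+00]
[ 410.39745413 -235.505897    373.27113102] [[0.456, 0.841, 0.29], [0.89, -0.431, -0.149], [-0.001, 0.326, -0.945]] [[276.0, 0.0, 256.0], [0.0, 276.0, 187.0], [0.0, 0.0, 1.0]]
0.57 [255.5, 143.8, 72.3, 68.3]
0.83 [253.0, 142.3] [ 465.87564562 -269.53313491    0.        ]
```

View pics/c.png

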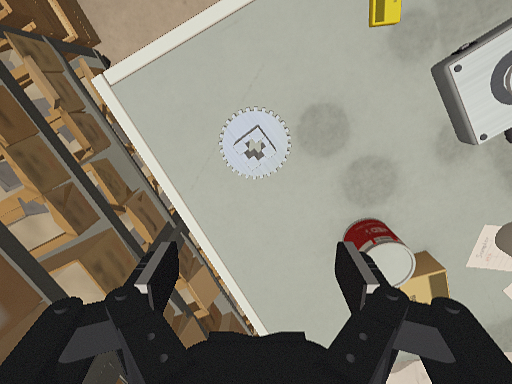

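```bash
python3 - <<'E'
from h import *
cm=camera_model("wrist")
p=ray(cm,(255.5,143.8),14);print(p, ray(cm,(254.5,146),46)); go([p[0],p[1],135])
E
```

```text
[ 466.52956379 -261.14950323   14.        ] [ 463.29100259 -260.73486461   46.        ]
shift cm [ 2.04  -0.099 11.308] rv [0. 0. 0.] q6 -1.819 t 2.7167
```

step_arm(
  commands="1 2 0 11.3 0 0 0;1 2 0 11.3 0 0 0;1 2 0 11.3 0 0 0;1 2 0 11.3 0 0 0;1 2 0 11.3 0 0 0",
)

```text
time_s: 3.13
eef_pos: [467.5, -260.0, 135.9]
ee_rot: [-0.0, 0.232, 0.973, 0.0]
force: [1.1, 0.0, 0.4]
grip_width: 0.996
grip_force: 0.0
```

```bash
python3 - <<'E'
from h import *
cm=camera_model("wrist");im=capture("wrist");s=sense();print(s["eef_pos"],s["dq"].round(3))
d=trace("wrist","spline_gear")[0];m=d["mask"];print(d["score"],d["rect"])
np.save("m.npy",m);np.save("im.npy",im)
# rectify to plane z=46
u,v,w,h=map(int,d["rect"]);
c=ray(cm,d["rect"][:2],14);print(c)
S=6;N=600
pts=np.array([[-50,-50],[50,-50],[50,50],[-50,50]],float)
src=np.array([proj(cm,[c[0]+a,c[1]+b,46]) for a,b in pts],np.float32)
dst=np.array([[300+a*S,300-b*S] for a,b in pts],np.float32)
H=cv2.getPerspectiveTransform(src,dst)
save("pics/d.png",cv2.warpPerspective(im,H,(N,N),flags=2))
E
```

```text
[ 468.42534229 -260.91833244  137.363612  ] [-0.003 -0.017 -0.032  0.001 -0.002 -0.001]
0.77 [249.2, 185.9, 100.2, 92.9]
[ 464.13092762 -265.67452249   14.        ]
```

View pics/d.png

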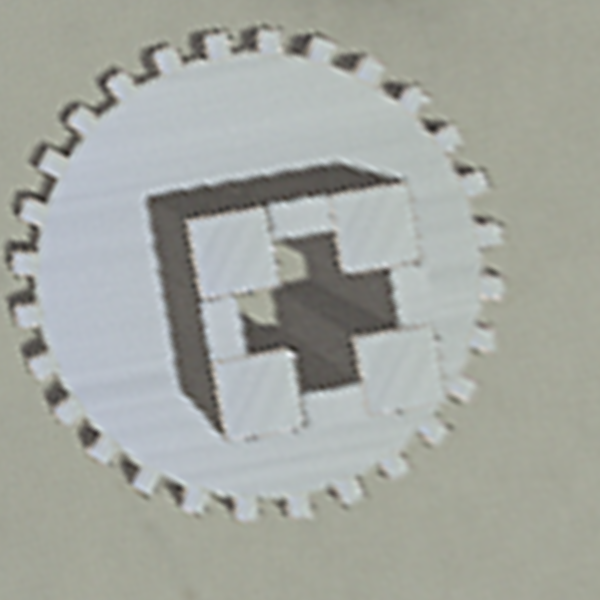

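```bash
python3 - <<'E'
from h import *
go([466.5,-267.3,33],np.radians(9.6))
E
```

```text
shift cm [-0.022 -0.622 10.495] rv [0.001  0.0044 0.9341] q6 -1.829 t 3.2333
```

step_arm(
  commands="1 0 -0.6 3 0 0 0.12;1 0 -0.6 4.5 0 0 0.24;1 0 -0.6 4.5 0 0 0.36;1 0 -0.6 4.5 0 0 0.48;1 0 -0.6 4.5 0 0 0.6;1 0 -0.6 4.5 0 0 0.72;1 0 -0.6 4.5 0 0 0.84;1 0 -0.6 4.5 0 0 0.934;1 0 -0.6 4.5 0 0 0.934;1 0 -0.6 4.5 0 0 0.934;1 0 -0.6 4.5 0 0 0.934",
)

```text
time_s: 4.15
eef_pos: [465.4, -266.6, 91.4]
ee_rot: [0.001, 0.645, 0.765, -0.0]
force: [-0.6, -0.1, -0.0]
grip_width: 1.003
grip_force: 0.0
```

```bash
python3 - <<'E'
from h import *
cm=camera_model("wrist");im=capture("wrist")
go([466.5,-267.3,33],np.radians(9.6)); print(sense()["eef_pos"])
c=[466.5,-267.3]
S=6;N=600
pts=np.array([[-50,-50],[50,-50],[50,50],[-50,50]],float)
src=np.array([proj(cm,[c[0]+a,c[1]+b,46]) for a,b in pts],np.float32)
dst=np.array([[300+a*S,300-b*S] for a,b in pts],np.float32)
H=cv2.getPerspectiveTransform(src,dst)
save("pics/e.png",cv2.warpPerspective(im,H,(N,N),flags=2))
E
```

```text
shift cm [-0.092  0.105  5.812] rv [0.0009 0.0012 0.0019] q6 -0.908 t 4.2
[ 465.24656704 -266.51039261   91.12015279]
```

View pics/e.png

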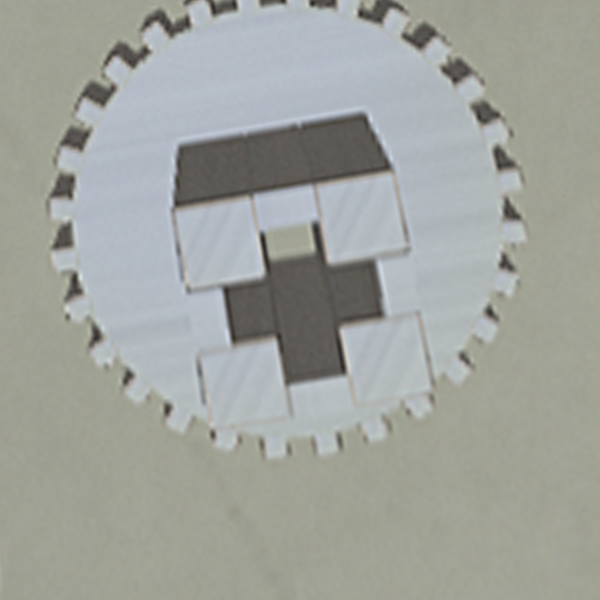

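step_arm(
  commands="1 -0.1 0.1 3 0 0 0;1 -0.1 0.1 5 0 0 0;1 -0.1 0.1 5.8 0 0 0;1 -0.1 0.1 5.8 0 0 0;0.6 -0.1 0.1 5.8 0 0 0;0.3 -0.1 0.1 5.8 0 0 0;0.3 -0.1 0.1 5.8 0 0 0;0.3 -0.1 0.1 5.8 0 0 0;0.3 -0.1 0.1 5.8 0 0 0;0.3 -0.1 0.1 5.8 0 0 0;0.3 -0.1 0.1 5.8 0 0 0;0.3 -0.1 0.1 5.8 0 0 0",
  newtons=80,
)

```text
time_s: 5.2
eef_pos: [466.7, -267.6, 33.6]
ee_rot: [0.001, 0.646, 0.764, -0.0]
force: [0.6, 0.4, 6.6]
grip_width: 0.429
grip_force: 81.8
```

step_arm(
  commands="0.3 0 0 -2 0 0 0;0.3 0 0 -5 0 0 0;0.3 0 0 -9 0 0 0;0.3 0 0 -13 0 0 0;0.3 2 1 -15 0 0 0;0.3 5 3 -15 0 0 0;0.3 8.5 5 -15 0 0 0;0.3 12 7 -15 0 0 0;0.3 15.5 9 -15 0 0 0;0.3 18 10.5 -15 0 0 0;0.3 19.5 11.3 -15 0 0 0;0.3 20.2 11.3 -15 0 0 0;0.3 20.2 11.3 -15 0 0 0;0.3 20.2 11.3 -15 0 0 0;0.3 20.2 11.3 -15 0 0 0",
)

```text
time_s: 6.45
eef_pos: [543.5, -50.3, 182.3]
ee_rot: [0.0, 0.646, 0.763, -0.0]
force: [-0.1, 0.3, -2.8]
grip_width: 0.433
grip_force: 81.1
```

```bash
python3 - <<'E'
from h import *
cm=camera_model("wrist");im=capture("wrist")
s=sense();print(s["eef_pos"],s["grip_width"],s["grip_force"],s["force"],s["dq"].round(3),cm["eye"])
for l,z in (("spindle_tip",102),("spindle",40),("collar_top",56)):
    for d in spot_point("wrist",l)[:1]: print(l,d["score"],d["xy"],ray(cm,d["xy"],z))
c=ray(cm,spot_point("wrist","spindle_tip")[0]["xy"],102)[:2].round(); print(c)
S=7;N=600;h=N/2/S
pts=np.array([[-h,-h],[h,-h],[h,h],[-h,h]],float)
src=np.array([proj(cm,[c[0]+a,c[1]+b,78]) for a,b in pts],np.float32)
dst=np.array([[300+a*S,300-b*S] for a,b in pts],np.float32)
H=cv2.getPerspectiveTransform(src,dst)
w=cv2.warpPerspective(im,H,(N,N),flags=2)
save("pics/f.png",cv2.copyMakeBorder(np.hstack([w[:,100:500],cv2.resize(im,(400,300))[:,:].repeat(2,0)[:600]]),0,0,0,0,cv2.BORDER_CONSTANT))
E
```

```text
[543.57777248 -50.36217499 182.33883115] 0.4294443259117561 81.11235022544861 [ 0.2058353   0.37645899 -2.83190202] [ 0.002  0.003 -0.003  0.001 -0.002  0.003] [528.95166877  33.19811209 308.31709614]
spindle_tip 0.92 [257.1, 92.6] [529.52102493  32.62628569 102.        ]
spindle 0.79 [257.4, 90.8] [529.70473194  34.04192458  40.        ]
collar_top 0.93 [255.6, 89.2] [527.91412069  35.01990345  56.        ]
[530.  33.]
```

View pics/f.png

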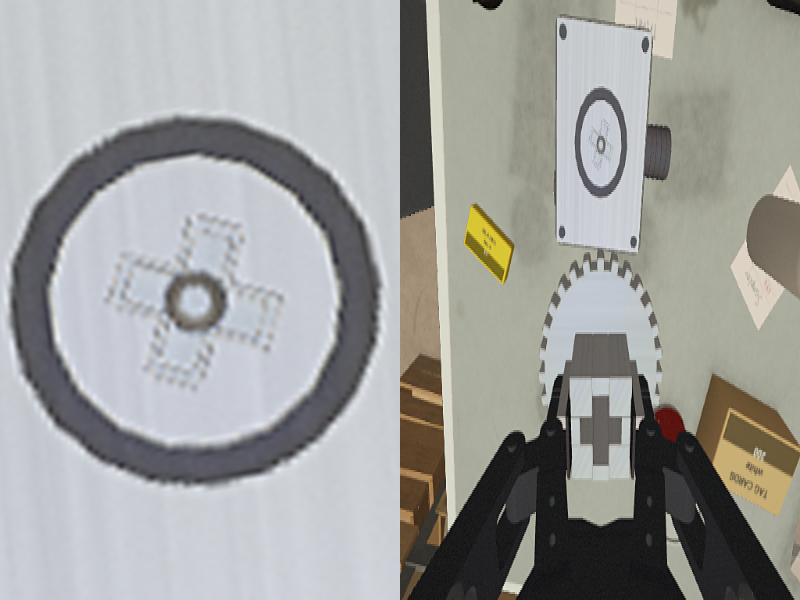

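step_arm(
  commands="0.3 0.3 -1 0 0 0 0.11;0.3 0.6 -2 0 0 0 0.22;0.3 0.9 -3 0 0 0 0.33;0.3 0.9 -3.5 0 0 0 0.433;0.3 0.9 -3.5 0 0 0 0.433;0.3 0.9 -3.5 0 0 0 0.433;0.3 0.9 -3.5 0 0 0 0.433",
)

```text
time_s: 7.28
eef_pos: [508.2, -46.3, 182.4]
ee_rot: [0.0, 0.794, 0.608, 0.0]
force: [0.1, -0.6, -2.1]
grip_width: 0.431
grip_force: 81.1
```

```bash
python3 - <<'E'
from h import *
cm=camera_model("wrist");im=capture("wrist")
s=sense();T=rot(s["ee_rot"]);print(s["eef_pos"],np.degrees(np.arctan2(T[1,1],T[0,1])),s["grip_force"],T[:,2])
def warp(c,z,ex,ey,S,N):
    h=N/2/S; pts=[(-h,-h),(h,-h),(h,h),(-h,h)]
    src=np.array([proj(cm,np.r_[c[0]+a*ex[0]+b*ey[0],c[1]+a*ex[1]+b*ey[1],z]) for a,b in pts],np.float32)
    dst=np.array([[N/2+a*S,N/2-b*S] for a,b in pts],np.float32)
    return cv2.warpPerspective(im,cv2.getPerspectiveTransform(src,dst),(N,N),flags=2)
ex,ey=T[:2,1],T[:2,0]   # picture right = tool y, up = tool x
A=warp((529.2,33.0),78,ex,ey,10,400); B=warp(s["eef_pos"],s["eef_pos"][2]+13,ex,ey,8,400)
save("pics/g.png",np.hstack([A,B]))
E
```

```text
[508.16583928 -46.21875988 182.29390201] -15.111930377440807 81.06470704078674 [ 1.97868074e-04 -7.70721701e-05 -9.99999977e-01]
```

View pics/g.png

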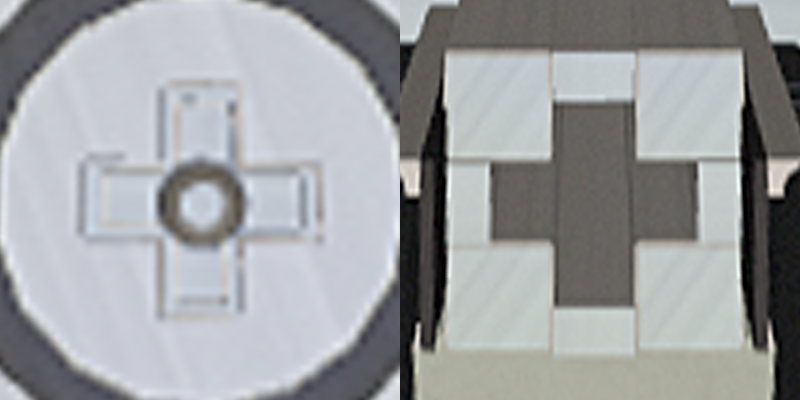

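step_arm(
  commands="0.3 2 0 0 0 0 0;0.3 5 0.03 0 0 0 0;0.3 7.5 0.06 0 0 0 0;0.3 8.2 0.06 0 0 0 0;0.3 8.2 0.06 2 0 0 0;0.3 8.2 0.06 4 0 0 0;0.3 8.2 0.06 4 0 0 0;0.3 8.2 0.06 4 0 0 0;0.3 8.2 0.06 4 0 0 0",
)

```text
time_s: 8.08
eef_pos: [530.6, 32.5, 143.3]
ee_rot: [0.001, 0.795, 0.607, 0.0]
force: [-0.5, -0.2, -2.0]
grip_width: 0.435
grip_force: 80.8
```

```bash
python3 - <<'E'
from h import *
s=sense();print(s["eef_pos"],s["force"],s["wrist_torque"]);go([530.2,32.9,115],np.radians(-15.3))
E
```

```text
[530.5579675   32.47084766 143.34411426] [-0.50261226 -0.17531782 -1.96839426] [ 0.00790458 -0.00246354  0.01204913]
shift cm [ 0.032 -0.05   2.834] rv [ 0.0014 -0.0001  0.0012] q6 0.106 t 8.0833
```

step_arm(
  commands="0.3 0.03 -0.04 0.3 0 0 0;0.3 0.03 -0.04 0.7 0 0 0;0.3 0.03 -0.04 1.1 0 0 0;0.3 0.03 -0.04 1.5 0 0 0;0.3 0.03 -0.04 1.9 0 0 0;0.3 0.03 -0.04 2.3 0 0 0;0.3 0.03 -0.04 2.7 0 0 0;0.3 0.03 -0.04 2.7 0 0 0;0.3 0.03 -0.04 2.7 0 0 0",
)

```text
time_s: 8.83
eef_pos: [529.6, 33.3, 115.1]
ee_rot: [-0.0, 0.795, 0.607, -0.0]
force: [0.4, 0.4, -2.2]
grip_width: 0.428
grip_force: 80.8
```

```bash
python3 - <<'E'
from h import *
s=sense();print(s["eef_pos"],s["force"],s["wrist_torque"]);go([530.2,32.9,93],np.radians(-15.3))
E
```

```text
[529.58342037  33.30734724 115.08255941] [ 0.3573844   0.41463695 -2.22939189] [ 0.02204774 -0.02757803  0.01370314]
shift cm [-0.023  0.071  2.208] rv [-0.0004  0.      0.001 ] q6 0.108 t 8.8333
```

step_arm(
  commands="0.3 0 0.03 0 0 0 0;0.3 0 0.03 0.2 0 0 0;0.3 0 0.03 0.4 0 0 0;0.3 0 0.03 0.6 0 0 0;0.3 0 0.03 0.8 0 0 0;0.3 0 0.03 1 0 0 0;0.3 0 0.03 1 0 0 0",
)

```text
time_s: 9.42
eef_pos: [529.7, 33.2, 104.8]
ee_rot: [-0.0, 0.795, 0.607, -0.0]
force: [-0.7, -0.3, -2.7]
grip_width: 0.429
grip_force: 80.9
```

step_arm(
  commands="0.3 0 0 0.3 0 0 0;0.3 0 0 0.6 0 0 0;0.3 0 0 0.9 0 0 0;0.3 0 0 1.2 0 0 0;0.3 0 0 1.4 0 0 0;0.3 0 0 1.4 0 0 0",
)

```text
time_s: 9.92
eef_pos: [529.7, 33.2, 90.8]
ee_rot: [-0.0, 0.795, 0.607, -0.0]
force: [0.8, 0.6, -2.1]
grip_width: 0.43
grip_force: 80.9
```

Now press slowly, raising the grip first.

step_arm(
  commands="0.3 0 0 0 0 0 0;0.3 0 0 0.2 0 0 0;0.3 0 0 0.4 0 0 0;0.3 0 0 0.6 0 0 0;0.3 0 0 0.8 0 0 0;0.3 0 0 0.9 0 0 0;0.3 0 0 0.9 0 0 0;0.3 0 0 0.9 0 0 0",
  newtons=110,
)

```text
time_s: 10.58
eef_pos: [530.3, 33.2, 83.1]
ee_rot: [0.0, 0.795, 0.607, 0.0]
force: [-3.6, 1.1, 7.6]
grip_width: 0.426
grip_force: 113.1
```

step_arm(
  commands="0.3 0 0 0.15 0 0 0;0.3 0 0 0.3 0 0 0;0.3 0 0 0.45 0 0 0;0.3 0 0 0.6 0 0 0;0.3 0 0 0.6 0 0 0;0.3 0 0 0.6 0 0 0",
)

```text
time_s: 11.08
eef_pos: [530.3, 33.2, 79.5]
ee_rot: [0.001, 0.794, 0.607, 0.0]
force: [-12.8, 1.3, 33.9]
grip_width: 0.43
grip_force: 116.9
```

step_arm(
  commands="0.3 0 -0.04 0 0 0 0;0.3 0 -0.08 0 0 0 0;0.3 0 -0.08 0 0 0 0;0.3 0 -0.08 0 0 0 0",
)

```text
time_s: 11.42
eef_pos: [530.2, 33.3, 79.5]
ee_rot: [0.001, 0.795, 0.607, 0.001]
force: [-8.9, 0.4, 30.2]
grip_width: 0.429
grip_force: 116.5
```

```bash
python3 - <<'E'
from h import *
cm=camera_model("wrist");im=capture("wrist");sc=capture("scene");tp=capture("top")
s=sense();print(s["eef_pos"],s["force"],s["wrist_torque"],s["grip_force"])
T=rot(s["ee_rot"]);print(T.round(4).tolist())
for d in spot_point("wrist","spline_gear")[:1]: print(d)
u,v=map(int,proj(cm,[530,33,60]));print(u,v)
save("pics/i.png",np.hstack([cv2.resize(im[max(0,v-140):v+100,u-120:u+120],(500,500),interpolation=2),np.vstack([cv2.resize(sc[177:247,211:281],(250,250)),cv2.resize(tp[172:242,222:292],(250,250))])]))
E
```

```text
[530.25156298  33.23179607  79.52984972] [-8.66674439  0.78470233 29.75685211] [ 0.1137491   1.82092323 -0.02223885] 116.48218363523483
[[0.2625, 0.9649, 0.0036], [0.9649, -0.2625, -0.0009], [0.0, 0.0038, -1.0]]
{'xy': [256.6, 232.5], 'score': 0.59}
257 241
```

View pics/i.png

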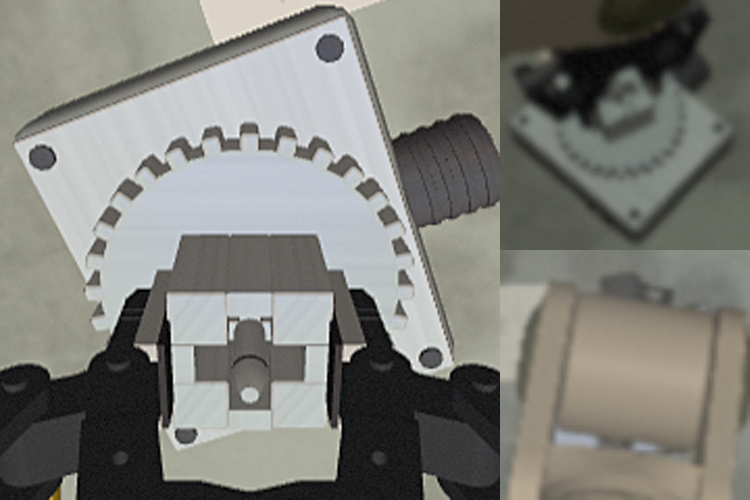

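step_arm(
  commands="0.3 0 -0.05 -0.05 0 0 0;0.3 0 -0.1 -0.1 0 0 0;0.3 0 -0.1 -0.1 0 0 0;0.3 0 -0.1 -0.1 0 0 0;0.3 0 -0.1 -0.1 0 0 0",
)

```text
time_s: 12.03
eef_pos: [530.1, 33.2, 79.6]
ee_rot: [0.002, 0.795, 0.607, 0.002]
force: [0.1, -0.9, 16.2]
grip_width: 0.427
grip_force: 114.3
```

step_arm(
  commands="0.3 0 -0.02 0.06 0 0 0;0.3 0 -0.03 0.12 0 0 0;0.3 0 -0.03 0.12 0 0 0;0.3 0 -0.03 0.12 0 0 0;0.3 0 -0.03 0.12 0 0 0;0.3 0 -0.03 0.12 0 0 0",
)

```text
time_s: 12.53
eef_pos: [530.1, 33.3, 79.5]
ee_rot: [0.003, 0.795, 0.607, 0.002]
force: [-2.9, -0.5, 27.9]
grip_width: 0.426
grip_force: 116.2
```

```bash
python3 - <<'E'
from h import *
s=sense();print(s["eef_pos"],s["force"],s["wrist_torque"],s["grip_force"])
print(finish_job())
E
```

```text
[530.09737682  33.27623285  79.53090791] [-2.90723663 -0.49727891 27.86007483] [-0.12622198  0.85483144  0.05259638] 116.19120955467224
the job is handed in; nothing more can be done
None
```

The spline gear is meshed on the spindle and pressed against the collar's stop, with the gripper still holding it down at about 28 N. I handed the job in at 12.5 s; no verdict came back. The plain gear, tape roll and glue bottle were never touched.

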